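# Click the dried bento lid into the lid rack

### The job

Take the large bento lid from the drying stand and slide it on edge, from the front, into the empty slot of the lid rack, gently pushing it back until the slot's spring tongue has clicked out behind it and it cannot slide out again. Do not ram it against the back of the rack; then let go of it, and leave the small lids and everything else on the counter where they are.

Things in the scene. Friction and masses are not known exactly. Their poses are not given: they have to be found in the camera images.
- big_lid: the large bento lid, off-white double-walled plastic: a flat slab 140 mm long, 12 mm thick, 90 mm high as it stands on its long edge, about 0.12 kg. Origin: middle of its underside; x along its length, y through its thickness, z up. It stands in the middle row of the drying stand, its length along the stand's x, its underside 12 mm above the counter
- drying_stand: bamboo drying stand, fixed: base 150 x 90 x 12 mm with four rows of dowels 8 mm thick that end 52 mm above the counter; the lid stands between the two inner rows. Origin: middle of its underside, x along the rows
- rack: stainless lid rack, fixed. Origin on the counter, x along the slots from their open front mouths (-x) to the back, z up. Four slots 1 to 4, channels centred at y = -105, -35, +35, +105 mm, 16 mm wide inside, open above and in front; floor 12 mm, wall tops 67 mm above the counter; walls from x = -130 to +70 mm, flared mouth from -151 mm, 23 mm wide there. Three hold a small lid each, one is empty
- catches (a point): point fixed on the rack at its origin. Tongues (slot fronts) and buffers (slot backs) sit on one common frame, screwed down through long slots up to 18 mm fore or aft of its middle place, the same for all slots; where is not measured and must be felt. At the middle place the tongues' free ends lie at x = -70 mm and a caught large lid's middle at x = 0 in the rack frame
- buffers (a point): point on the rack 70 mm behind its origin, 54 mm up: with the frame at its middle place the buffers' faces lie at this x. Each slot's back has a sprung rubber buffer, 14 mm wide, 43 to 65 mm above the counter, 140.5 mm behind the tongue's free end, so the large lid meets it as the tongue snaps. It yields from 3 N at 1.8 N per mm and is solid after 4 mm (10 N)
- tongue1 (a joint): spring tongue of slot 1 (y = -105 mm): angle in rad, 0 sprung fully out, growing as it is pressed aside, 0.12 to 0.22 with the large lid beside it. Each slot has such a tongue: a steel strip 40 mm long, 26 to 54 mm above the counter, hinged at its front end in the slot's +y wall, slanting in to its free rear end, 9 mm out from that wall
- tongue2 (a joint): spring tongue of slot 2 (y = -35 mm): angle in rad, 0 sprung fully out, growing as it is pressed aside, 0.12 to 0.22 with the large lid beside it. A lid slid in from the front presses the tongue aside (2 to 5 N sideways, up to about 4 N of drag on the lid); when its rear edge has passed the free end the tongue snaps out behind it and blocks its return
- tongue3 (a joint): spring tongue of slot 3 (y = +35 mm): angle in rad, 0 sprung fully out, growing as it is pressed aside, 0.12 to 0.22 with the large lid beside it; as the others
- tongue4 (a joint): spring tongue of slot 4 (y = +105 mm): angle in rad, 0 sprung fully out, growing as it is pressed aside, 0.12 to 0.22 with the large lid beside it; as the others
- small_lid_a: a small bento lid of the same plastic, 98 x 12 mm, 75 mm high, standing on edge loose in a slot of the rack behind that slot's tongue; top 87 mm above the counter; leave it there. Origin: middle of its underside, x along its length
- small_lid_b: a small bento lid of the same plastic, 98 x 12 mm, 75 mm high, standing on edge loose in a slot of the rack behind that slot's tongue; top 87 mm above the counter; leave it there. Origin: middle of its underside, x along its length
- small_lid_c: a small bento lid of the same plastic, 98 x 12 mm, 75 mm high, standing on edge loose in a slot of the rack behind that slot's tongue; top 87 mm above the counter; leave it there. Origin: middle of its underside, x along its length
- rice_bowl: empty white ceramic rice bowl, 116 mm across, 60 mm high, origin middle of its underside; leave alone
- measuring_cup: steel measuring cup, 64 mm across, 45 mm high, flat handle out to 105 mm along its +y; origin middle of its underside; leave alone
- chopstick_rest: wooden chopstick rest, 60 x 20 x 14 mm, origin middle of its underside; leave alone
- bento_box: open bento box without its lid, 146 x 96 x 50 mm, origin middle of its underside; leave alone
- sauce_bottle: brown glass sauce bottle, 56 mm across, 150 mm high, origin middle of its underside; leave alone
Not all that is in view belongs to the job. Leave any green, pink or purple look-alike of the big_lid alone.

How it is judged:
By the outcome, as a careful person would: the job done as asked, in the order asked, and still so for the second after the job is handed in, with the robot touching nothing.
It also fails if it takes over 51 s, if anything falls off the work surface, if the arm or the gripper's body presses on something with over 40 N, if the wrist force passes 120 N, or if a joint passes its speed limit or range.

### The arm

A 6-joint arm with a two-finger parallel gripper is mounted at the origin on the work surface. World frame = base frame: x ahead of the robot, y to its left, z up, the work surface at z = 0. Lengths are in mm, angles in rad, forces in N, time in s.
With the tool pointing down it reaches from about 350 to 1000 mm from the base axis. Payload 7.1 kg.
Tool frame: the origin (TCP) lies midway between the tips of the shut fingers; the grasp point (between the pads) lies 19 mm behind it; z points along the fingers, y is the line along which they close (so a half turn about z gives the same grasp; the last joint's range is limited). The gripper opens to 85 mm and grips with 20 to 120 N. Pads are 22 mm wide; open, the fingers measure 114 mm over their backs; the gripper's body (76 mm by 85 mm) begins 54 mm behind the grasp point. The pads swing forward as they close: fully open they stand 13 mm farther back than shut.
Start: joints at [-1.358, 0.423, 1.63, -0, 1.089, -0.019], TCP at [143.6, -608.263, 231.319] pointing down, gripper open.
Joint ranges: [-3, 3], [-0.9, 2.11], [0.09, 2.58], [-1.31, 4.45], [0.11, 2.69], [-2.54, 2.54]. Speed limits (rad/s): [2.39, 2.39, 3.01, 3.14, 3.14, 3.14].

### API

Orientations are given as a unit quaternion [w, x, y, z].
In Python, from station import ctrl gives the robot as it stands.
- The arm moves only by the shell command python3 -m creep 'ROWS' [FORCE]. ROWS is JSON, a list of rows, each a list of 3 entries, a list of its own where there are three numbers: the closure, from -1 (fully open) to 1 (shut), then the shift along the tool's x, y, z in mm, then the turn, a rotation vector about the tool's x, y, z in degrees. In form: [[jaw, [x, y, z], [wx, wy, wz]], ...]. A call has exactly 10 rows; each row shifts and turns the commanded pose from where the row before left it, along the tool's axes as they then stand; what a row does not reach is not made up. A row lasts 1/8 s, in which the tool goes at most 62.5 mm and 10.7 degrees, less where a joint would pass 70% of its speed; a pose out of reach is approached as far as the arm can. A call with a gripper value outside its range is refused whole. The fingers move at their own pace and stop on an object; FORCE is the grip in N (left out, the last holds). Time passes only in rows, so rows that do not move let the fingers close, or fill a call up. It gives the time, the measured TCP pose, the force, the opening and the grip force at its end, in the units of the state.
- ctrl.observe(): the state, without advancing time (a new reading comes with each control period).
- ctrl.read_camera(name): name is "side" or "top"; returns the picture (400x640x3 uint8, red, green, blue); there is no depth.
- ctrl.camera_model(name): a dict with "mtx" (3x3 intrinsics, pixels), "dist" ([k1, k2, p1, p2, k3] as OpenCV has them; the pictures are not rectified), "R" (3x3) and "t" (3): a world point X has camera coordinates R X + t. Camera axes: x right, y down, z forward; pixel columns grow to the right and rows downward; lengths in mm; the calibration is good to about 2 mm. A picture is of the moment at which its call begins. camera_model takes no time and is no camera call.
- ctrl.job_done(): hands the job in; it is judged then, once.
The state is a dict: "time_s": time; "joints": joint angles; "joint_vel": joint speeds; "joint_torque": joint torques, N m; "position": TCP position; "tcp_rot": TCP orientation; "ft_force": force on the tool from outside, world axes, zero at the start; "torque": the same for the moment, N m; "grip_width": finger opening in mm; "grip_force": force on a finger pad.
Only numpy, scipy, OpenCV 4.12 (cv2) and the standard library are available. Lean on these libraries where they do the work, as an engineer would, in place of code of your own. Each camera call takes 0.05 s, during which the arm holds its last target. There are 200 camera calls.

## Working session

There is one attempt and no reset: what is moved stays moved. The work goes in short steps, Python scripts to look and compute and a shell command to move; the robot and the scene stay as the last step left them, time stands still between calls to the robot, and variables do not carry over. Pictures are saved under pics/ and viewed, at most 10 in all, crops included, and the job is handed in when it is done.

```bash
mkdir -p pics; python3 - <<'E'
from station import ctrl
import cv2
for n in("side","top"):
    cv2.imwrite(f"pics/{n}0.png",ctrl.read_camera(n)[:,:,::-1])
    m=ctrl.camera_model(n);print(n,m)
s=ctrl.observe();print(s)
E
```

```text
side {'mtx': array([[459.59175591,   0.        , 322.27847822],
       [  0.        , 459.59175591, 198.55726105],
       [  0.        ,   0.        ,   1.        ]]), 'dist': array([0.00747951, 0.        , 0.        , 0.        , 0.        ]), 'R': array([[ 0.96497982, -0.26215105,  0.00952693],
       [-0.16015061, -0.61750173, -0.77009311],
       [ 0.20776362,  0.74159857, -0.63786037]]), 't': array([-476.04352613,  142.67401454, 1409.78531727])}
top {'mtx': array([[472.80918897,   0.        , 316.39026879],
       [  0.        , 472.80918897, 201.23714738],
       [  0.        ,   0.        ,   1.        ]]), 'dist': array([-0.05962105,  0.        ,  0.        ,  0.        ,  0.        ]), 'R': array([[-0.0075189 , -0.99996544, -0.00354623],
       [-0.99144621,  0.00791685, -0.13027561],
       [ 0.13029918,  0.00253637, -0.99147148]]), 't': array([  26.13328698,  500.18254528, 1335.1286879 ])}
{'time_s': 0.1, 'joints': array([-1.35797952e+00,  4.23771731e-01,  1.63063473e+00, -1.54908767e-05,
        1.08861384e+00, -1.89849518e-02]), 'joint_vel': array([-0.00135358, -0.00235904, -0.00114858,  0.00017262,  0.00012749,
        0.0018848 ]), 'joint_torque': array([ 2.71385834e-04, -5.58425546e+01, -2.82444799e+01, -4.89990896e-05,
        2.99145890e-03,  1.97501339e-05]), 'position': array([ 143.50416433, -607.77610903,  230.61055461]), 'tcp_rot': array([-7.09810553e-04,  9.93290339e-01,  1.15645114e-01, -7.59002600e-05]), 'ft_force': array([-0.13265967,  0.05069389, -0.95783993]), 'torque': array([ 0.00418219, -0.01114841, -0.05781929]), 'grip_force': 0.0, 'grip_width': 85.39601518050445}
```

View pics/side0.png

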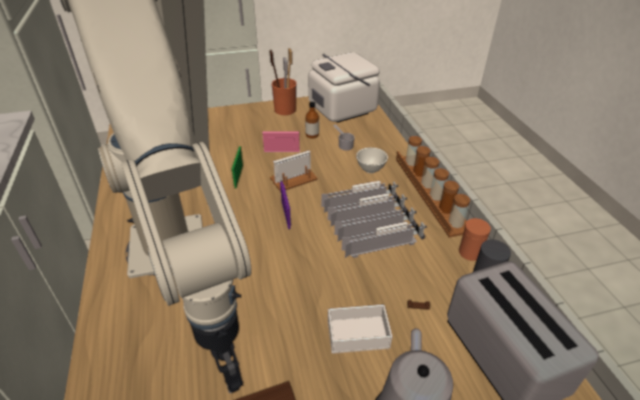

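View pics/top0.png

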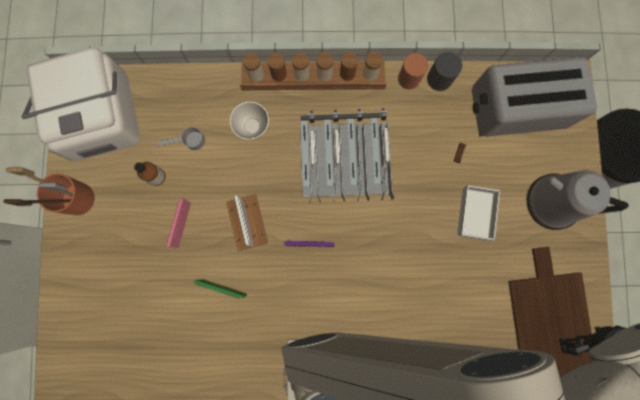

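Top view: stand with the off-white lid at about (243,220), rack at about (347,155) with its mouths toward the robot, and three small lids near columns 313, 337 and 388. The slot near column 362 looks empty. The purple look-alike at (310,243) is in front of the rack. I'll zoom in next.

```bash
python3 - <<'E'
import cv2,numpy as np
t=cv2.imread("pics/top0.png");s=cv2.imread("pics/side0.png")
def z(im,x0,y0,w,h,k,name):
    c=cv2.resize(im[y0:y0+h,x0:x0+w],None,fx=k,fy=k,interpolation=cv2.INTER_CUBIC)
    for i in range(0,w,10): 
        cv2.line(c,(i*k,0),(i*k,8 if i%50 else 20),(0,0,255),1); 
        if i%20==0: cv2.putText(c,str(x0+i),(i*k,30),0,.4,(0,0,255),1)
    for j in range(0,h,10):
        cv2.line(c,(0,j*k),(8,j*k),(0,0,255),1)
        if j%20==0: cv2.putText(c,str(y0+j),(10,j*k+4),0,.4,(0,0,255),1)
    cv2.imwrite(name,c)
z(t,220,100,190,150,4,"pics/top_z.png")
z(s,265,140,170,120,4,"pics/side_z.png")
E
```

```text
(no output)
```

View pics/top_z.png

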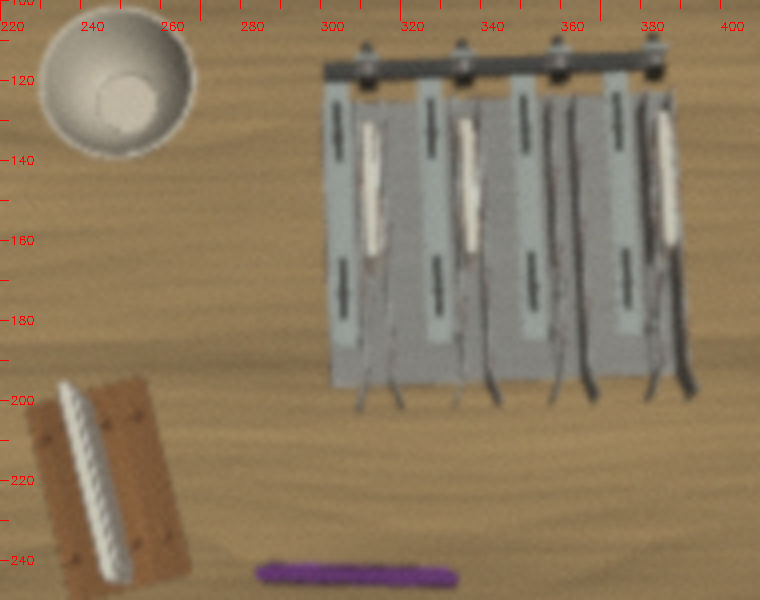

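View pics/side_z.png

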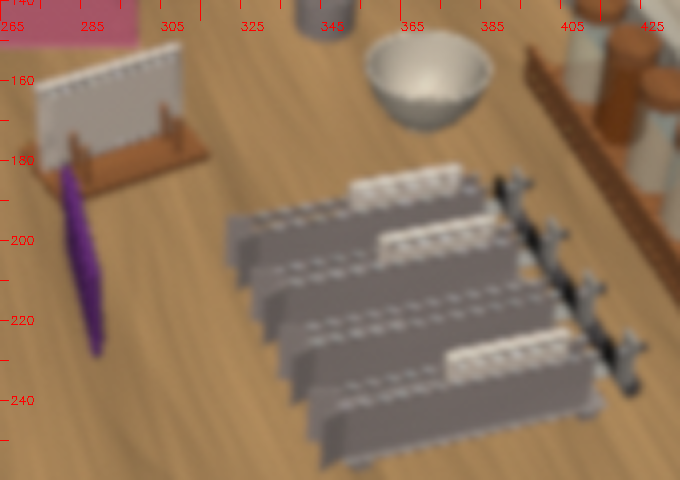

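The empty slot is the third from the left, slot 2 (y=-35). The rack's mouth tips are at zoom (573,402) for that slot, and the lid's top edge runs from about (62,385) to (118,578) in the top zoom. Next I'll triangulate and fit the poses.

```bash
cat > h.py <<'E'
import cv2,numpy as np
from station import ctrl
M={n:ctrl.camera_model(n) for n in("side","top")}
def proj(n,P):
    m=M[n];P=np.atleast_2d(np.array(P,float))
    return cv2.projectPoints(P,cv2.Rodrigues(m["R"])[0],m["t"],m["mtx"],m["dist"])[0][:,0]
def ray(n,px):
    m=M[n];u=cv2.undistortPoints(np.array([[px]],float),m["mtx"],m["dist"])[0,0]
    return -m["R"].T@m["t"], m["R"].T@np.array([*u,1])
def atz(n,px,z):
    c,d=ray(n,px);return c+d*(z-c[2])/d[2]
def tri(a,b):
    A=[];B=[]
    for n,p in(("top",a),("side",b)):
        c,d=ray(n,p);d=d/np.linalg.norm(d);Q=np.eye(3)-np.outer(d,d);A.append(Q);B.append(Q@c)
    return np.linalg.lstsq(np.vstack(A),np.hstack(B),rcond=None)[0]
T=lambda u,v:(220+u/4-.375,100+v/4-.375)
S=lambda u,v:(265+u/4-.375,140+v/4-.375)
def place(p,L):
    c,s=np.cos(p[2]),np.sin(p[2]);L=np.array(L,float)
    return np.c_[p[0]+c*L[:,0]-s*L[:,1],p[1]+s*L[:,0]+c*L[:,1],L[:,2]]
E
cat > fit.py <<'E'
from h import *
from scipy.optimize import least_squares
np.set_printoptions(precision=1,suppress=True)
print("cam",ray("top",(320,200))[0])
print("lid near/far tri",tri(T(117,580),S(37,88)),tri(T(66,383),S(182,45)))
tips=[T(380,409),T(476,403),T(573.5,402),T(669,399)]
L=[(-151,y,67) for y in(105,35,-35,-105)]
# small lid tops: front-end middle and back-end middle lie on slot lines (y only)
lids=[(105,T(372,122),T(375,255)),(35,T(466,119),T(473,250)),(-105,T(664,112),T(672,245))]
sidetips=[]
def res(p):
    r=(proj("top",place(p,L))-np.array(tips)).ravel().tolist()
    c,s=np.cos(p[2]),np.sin(p[2])
    for y,a,b in lids:
        for q in(a,b):
            w=atz("top",q,87);r.append((-s*(w[0]-p[0])+c*(w[1]-p[1])-y)/2.8*.5)
    return r
f=least_squares(res,[700,-100,0]);print("rack",f.x[:2],np.degrees(f.x[2]),f.fun)
tc=[T(28,412),T(145,377),T(190,570),T(68,600)]
sl=[(75,45,12),(75,-45,12),(-75,-45,12),(-75,45,12)]
g=least_squares(lambda p:(proj("top",place(p,sl))-np.array(tc)).ravel(),[550,250,0]);print("stand",g.x[:2],np.degrees(g.x[2]),g.fun)
w=[atz("top",T(282+0,573),90),atz("top",T(455,578),90)];print("purple",w)
np.save("fit.npy",[f.x,g.x])
def draw(n,x0,y0,k,img):
    im=cv2.imread(img)
    def pl(P,col):
        q=(proj(n,P)-[x0,y0]+.375)*k;cv2.polylines(im,[np.round(q).astype(int)],False,col,1)
    for y in(105,35,-35,-105):
        for sg in(1,-1):
            pl(place(f.x,[(-151,y+sg*11.5,67),(-130,y+sg*8,67),(70,y+sg*8,67),(70,y+sg*8,12)]),(0,0,255))
    pl(place(g.x,sl+[sl[0]]),(0,255,0))
    for z in(12,102):pl(place(g.x,[(70,6,z),(70,-6,z),(-70,-6,z),(-70,6,z),(70,6,z)]),(255,0,0))
    return im
a=draw("top",220,100,4,"pics/top_z.png");b=draw("side",265,140,4,"pics/side_z.png")
b=cv2.copyMakeBorder(b,0,a.shape[0]-b.shape[0],0,0,0)
cv2.imwrite("pics/ov_%s.png"%__import__("sys").argv[1],cv2.resize(np.hstack([a[:600],b[:600]])[:, :],(800,336)) if 0 else cv2.resize(np.vstack([a[80:],b[:480]]),None,fx=.57,fy=.57,interpolation=cv2.INTER_AREA))
E
python3 fit.py 1
```

```text
cam [ 322.1   18.8 1389. ]
lid near/far tri [375.  205.7 106.2] [511.3 242.6 103.6]
rack [648.4 -72.4] 1.0594398871768098 [-0.9 -0.5 -0.1  0.4  0.3 -0.   1.2  0.1 -0.4 -0.3  0.2 -0.1  0.  -0.2]
stand [443.8 227.3] 13.646085645232636 [-0.7 -1.7 -0.2 -0.3  0.2  1.   0.7  1. ]
purple [array([378.3,  95. ,  90. ]), array([374. , -23.5,  90. ])]Traceback (most recent call last):
  File "fit.py", line 36, in <module>
    cv2.imwrite("pics/ov_%s.png"%__import__("sys").argv[1],cv2.resize(np.hstack([a[:600],b[:600]])[:, :],(800,336)) if 0 else cv2.resize(np.vstack([a[80:],b[:480]]),None,fx=.57,fy=.57,interpolation=cv2.INTER_AREA))
                                                                                                                                         ~~~~~~~~~^^^^^^^^^^^^^^^^^^
    return _nx.concatenate(arrs, 0, dtype=dtype, casting=casting)
           ~~~~~~~~~~~~~~~^^^^^^^^^^^^^^^^^^^^^^^^^^^^^^^^^^^^^^^
ValueError: all the input array dimensions except for the concatenation axis must match exactly, but along dimension 1, the array at index 0 has size 760 and the array at index 1 has size 680
```

```bash
python3 - <<'E'
s=open('fit.py').read()
i=s.index('b=cv2.copyMake');s=s[:i]+'''b=cv2.copyMakeBorder(b,0,0,0,80,0)
cv2.imwrite("pics/ov_top.png",a);cv2.imwrite("pics/ov_side.png",b)
'''
open('fit.py','w').write(s)
E
python3 fit.py >/dev/null; ls -la pics | head -3
```

```text
total 2192
drwxr-xr-x 2 agent agent   4096 Nov 28 21:41 .
drwxr-xr-x 3 agent agent   4096 Nov 28 21:41 ..
```

View pics/ov_top.png

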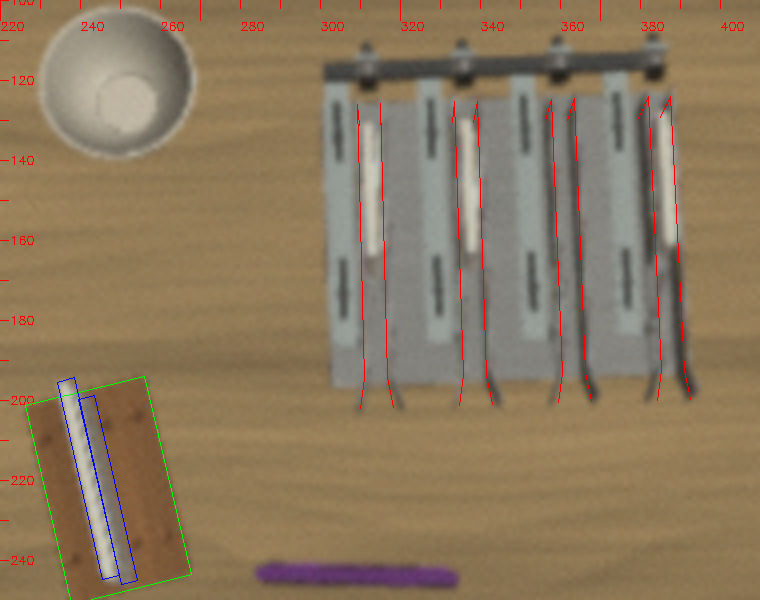

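View pics/ov_side.png

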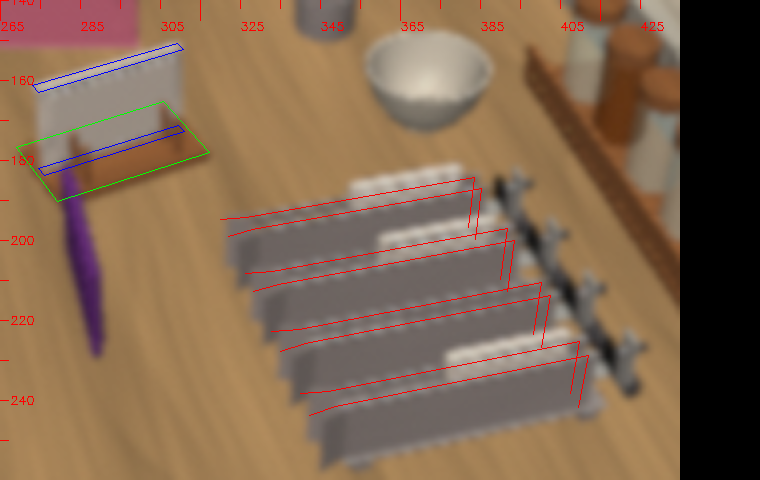

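Stand and lid agree in both views: centre about (443.5,226), yaw about 14°, top about 102–105 mm (102 expected). The rack is at about (648,-72), yaw 1°, and the purple lid stays clear of the approach lane. I'll move above the lid now.

```bash
python3 -m creep '[[-1,[44.1,-25.3,0],[0,0,0]],[-1,[44.1,-25.3,0],[0,0,0]],[-1,[44.1,-25.3,0],[0,0,0]],[-1,[44.1,-25.3,0],[0,0,0]],[-1,[44.1,-25.3,0],[0,0,0]],[-1,[44.1,-25.3,0],[0,0,0]],[-1,[44.1,-25.3,0],[0,0,0]],[-1,[44.1,-25.3,0],[0,0,0]],[-1,[13.1,-54,0],[0,0,0]],[-1,[13.1,-54,0],[0,0,0]]]' 50
python3 -m creep '[[-1,[13.1,-54,0],[0,0,0]],[-1,[13.1,-54,0],[0,0,0]],[-1,[13.1,-54,0],[0,0,0]],[-1,[13.1,-54,0],[0,0,0]],[-1,[13.1,-54,0],[0,0,0]],[-1,[13.1,-54,0],[0,0,0]],[-1,[13.1,-54,0],[0,0,0]],[-1,[13.1,-54,0],[0,0,0]],[-1,[0,0,0],[0,0,-0.7]],[-1,[0,0,0],[0,0,0]]]'
```

```text
time_s: 1.35
position: [441.2, -217.3, 230.9]
tcp_rot: [-0.0, 0.993, 0.116, -0.0]
ft_force: [0.1, -0.1, 0.3]
grip_width: 85.5
grip_force: 0.0
time_s: 2.6
position: [443.4, 225.2, 230.9]
tcp_rot: [0.0, 0.993, 0.122, -0.001]
ft_force: [0.1, -0.1, -0.1]
grip_width: 85.6
grip_force: 0.0
```

```bash
python3 -m creep '[[-1,[0,0,40],[0,0,0]],[-1,[0,0,40],[0,0,0]],[-1,[0,0,40],[0,0,0]],[-1,[0,0,25],[0,0,0]],[-1,[0,0,12],[0,0,0]],[0.5,[0,0,0],[0,0,0]],[0.5,[0,0,0],[0,0,0]],[0.5,[0,0,0],[0,0,0]],[0.5,[0,0,0],[0,0,0]],[0.5,[0,0,0],[0,0,0]]]' 25
python3 - <<'E'
from h import *
cv2.imwrite("pics/g_top.png",ctrl.read_camera("top")[:,:,::-1])
E
```

```text
time_s: 3.85
position: [444.0, 225.6, 74.6]
tcp_rot: [-0.0, 0.993, 0.122, 0.0]
ft_force: [-1.0, -1.0, 0.5]
grip_width: 21.4
grip_force: 0.0
```

```bash
python3 -m creep '[[1,[0,0,0],[0,0,0]],[1,[0,0,0],[0,0,0]],[1,[0,0,0],[0,0,0]],[1,[0,0,0],[0,0,0]],[1,[0,0,0],[0,0,0]],[1,[0,0,0],[0,0,0]],[1,[0,0,0],[0,0,0]],[1,[0,0,0],[0,0,0]],[1,[0,0,0],[0,0,0]],[1,[0,0,0],[0,0,0]]]' 50
```

```text
time_s: 5.15
position: [444.0, 225.5, 74.5]
tcp_rot: [-0.0, 0.993, 0.122, 0.0]
ft_force: [-1.8, 1.2, 5.9]
grip_width: 11.3
grip_force: 49.5
```

```bash
python3 -m creep '[[1,[0,0,-20],[0,0,0]],[1,[0,0,-52],[0,0,0]],[1,[0,0,-53],[0,0,6.5]],[1,[0,0,0],[0,0,6.4]],[1,[-8,56,0],[0,0,0]],[1,[-8,56,0],[0,0,0]],[1,[-8,56,0],[0,0,0]],[1,[-8,56,0],[0,0,0]],[1,[-8,56,0],[0,0,0]],[1,[-1,56.5,0],[0,0,0]]]' 60
python3 -m creep '[[1,[0,0,0],[0,0,0]],[1,[0,0,40],[0,0,0]],[1,[0,0,40],[0,0,0]],[1,[0,0,30],[0,0,0]],[1,[0,0,0],[0,0,0]],[1,[0,0,0],[0,0,0]],[1,[0,0,0],[0,0,0]],[1,[0,0,0],[0,0,0]],[1,[0,0,0],[0,0,0]],[1,[0,0,0],[0,0,0]]]'
python3 - <<'E'
from h import *
for n,(x0,y0,w,h) in {"top":(270,110,150,140),"side":(265,150,170,140)}.items():
    im=ctrl.read_camera(n)[:,:,::-1];cv2.imwrite(f"pics/p_{n}.png",im)
    cv2.imwrite(f"pics/pz_{n}.png",cv2.resize(im[y0:y0+h,x0:x0+w],None,fx=4,fy=4,interpolation=cv2.INTER_CUBIC))
s=ctrl.observe();print(s["position"],s["ft_force"],s["tcp_rot"])
E
```

```text
time_s: 6.4
position: [408.1, -113.5, 199.0]
tcp_rot: [-0.0, 1.0, 0.009, -0.0]
ft_force: [1.3, 0.6, -1.6]
grip_width: 10.8
grip_force: 59.2
time_s: 7.65
position: [409.4, -111.9, 89.6]
tcp_rot: [0.0, 1.0, 0.009, 0.0]
ft_force: [0.2, -0.0, -1.2]
grip_width: 11.3
grip_force: 59.2
[ 409.28181895 -111.8132694    89.40154894] [-0.06431782 -0.21793404 -1.85265187] [6.06988939e-06 9.99956024e-01 9.37801710e-03 5.72802211e-05]
```

View pics/pz_top.png

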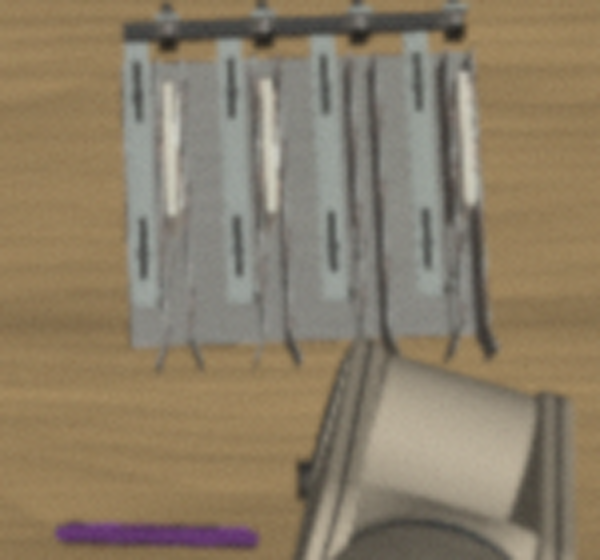

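View pics/pz_side.png

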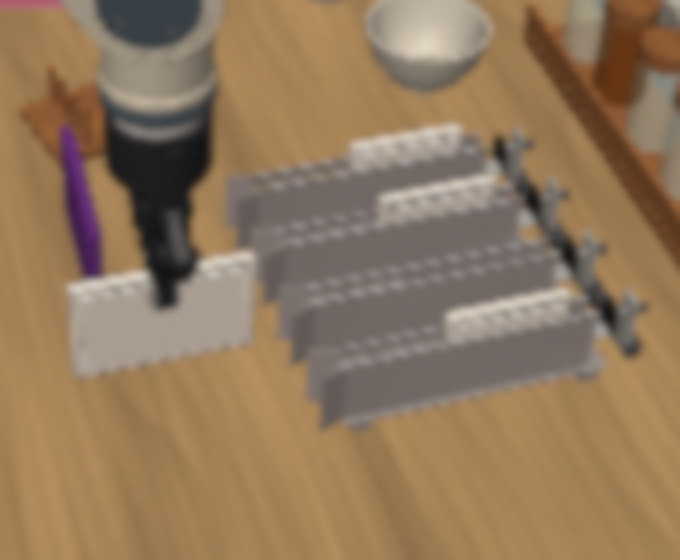

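The lid is held level in front of slot 2, with the side-view near face at (72,298)–(255,264). The top view is blocked by the arm. I'll check the relative alignment numerically in the side view.

```bash
python3 - <<'E'
from h import *
np.set_printoptions(precision=1,suppress=True)
Z=lambda P:(proj("side",P)-[265,150]+.375)*4
p=[409.3,-111.8,np.radians(1.07)]
zb=26.9
c=place(p,[(-70,-6,zb+90),(70,-6,zb+90),(-70,-6,zb),(70,-6,zb),(-70,6,zb+90),(70,6,zb+90)])
print("lid near TL TR BL BR, far TL TR",Z(c))
r=np.load("fit.npy")[0]
print("slot2 near inner wall top front(-130)/back, far",Z(place(r,[(-130,-43,67),(70,-43,67),(-130,-27,67),(70,-27,67)])))
print("slot2 tips far top/bot, near top/bot",Z(place(r,[(-151,-23.5,67),(-151,-23.5,12),(-151,-46.5,67),(-151,-46.5,12)])))
im=cv2.imread("pics/p_side.png").astype(int).sum(2)//3
# vertical profiles across lid at col 310ish and across slot2 walls
for x in(290,322): print(x,im[205:245,x])
for x in(350,375,390): print(x,im[200:250,x])
E
```

```text
lid near TL TR BL BR, far TL TR [[ 68.5 296. ]
 [255.5 260.9]
 [ 74.1 384.5]
 [253.3 348.9]
 [ 64.9 285.1]
 [250.7 250.5]]
slot2 near inner wall top front(-130)/back, far [[305.5 302.6]
 [549.7 255.3]
 [298.9 288.8]
 [541.4 242.3]]
slot2 tips far top/bot, near top/bot [[271.2 290.9]
 [269.6 342.9]
 [280.3 310.9]
 [278.4 363. ]]
290 [120 113 110 107 103 100  99  97  96  96  95  94  91 102 144 187 193 178
 171 163 157 157 158 157 157 157 157 157 157 157 157 157 157 157 157 156
 153 141 125 118]
322 [116 118 121 122 122 122 124 133 160 188 191 175 173 166 159 157 157 157
 157 156 157 157 157 157 157 156 156 156 156 157 153 144 135 133 134 134
 135 134 132 132]
350 [106 105 107 116 124 116 114 127 133 120 108 105 106 105 105 105 106 105
 107 115 118 112 110 120 127 117 106 104 104 104 104 104 105 104 104 105
 110 113 112 118 130 133 119 101  94  93  93  93  94  93]
375 [161 155 149 140 120 107 106 105 105 105 105 105 106 108 112 114 111 106
 113 123 117 108 106 106 105 105 106 109 116 120 120 122 120 118 119 127
 132 119 108 106 107 106 105 106 105 105 105 106 112 126]
390 [136 122 106 105 104 104 104 106 107 108 110 112 114 110 106 112 117 112
 106 105 106 104 105 110 140 182 195 173 157 169 167 155 146 136 119 108
 105 106 105 104 104 105 105 106 107 114 124 129 132 133]
```

Side-view residuals show lid and slot 2 aligned to about 1–1.5 mm. I'll go down and enter the mouth slowly, watching the forces.

```bash
python3 -m creep '[[1,[0,0,6],[0,0,0]],[1,[0,0,6],[0,0,0]],[1,[8,0,0],[0,0,0]],[1,[8,0,0],[0,0,0]],[1,[8,0,0],[0,0,0]],[1,[8,0,0],[0,0,0]],[1,[7,0,0],[0,0,0]],[1,[6,0,0],[0,0,0]],[1,[0,0,0],[0,0,0]],[1,[0,0,0],[0,0,0]]]'
python3 -m creep '[[1,[3,0,0],[0,0,0]],[1,[3,0,0],[0,0,0]],[1,[3,0,0],[0,0,0]],[1,[3,0,0],[0,0,0]],[1,[3,0,0],[0,0,0]],[1,[0,0,0],[0,0,0]],[1,[0,0,0],[0,0,0]],[1,[0,0,0],[0,0,0]],[1,[0,0,0],[0,0,0]],[1,[0,0,0],[0,0,0]]]'
```

```text
time_s: 9.0
position: [453.5, -111.4, 76.9]
tcp_rot: [0.0, 1.0, 0.009, -0.001]
ft_force: [-2.2, -5.9, -5.2]
grip_width: 10.6
grip_force: 58.9
time_s: 10.25
position: [468.6, -111.4, 77.1]
tcp_rot: [0.0, 1.0, 0.009, -0.001]
ft_force: [-2.1, -7.2, -3.0]
grip_width: 11.0
grip_force: 59.3
```

```bash
python3 -m creep '[[1,[0,1,0],[0,0,0]],[1,[0,0.5,0],[0,0,0]],[1,[0,0,0],[0,0,0]],[1,[0,0,0],[0,0,0]],[1,[0,0,0],[0,0,0]],[1,[0,0,0],[0,0,0]],[1,[0,0,0],[0,0,0]],[1,[0,0,0],[0,0,0]],[1,[0,0,0],[0,0,0]],[1,[0,0,0],[0,0,0]]]'
python3 -c "
from station import ctrl
s=ctrl.observe();print(s['torque'],s['ft_force'])"
```

```text
time_s: 11.5
position: [469.4, -112.2, 77.3]
tcp_rot: [0.0, 1.0, 0.009, 0.0]
ft_force: [0.4, -1.1, -2.0]
grip_width: 11.1
grip_force: 59.2
[-0.29711647 -0.08728073 -0.07809541] [ 0.41569616 -1.05051236 -2.02668018]
```

```bash
python3 -m creep '[[1,[4,0,0],[0,0,0]],[1,[4,0,0],[0,0,0]],[1,[4,0,0],[0,0,0]],[1,[4,0,0],[0,0,0]],[1,[4,0,0],[0,0,0]],[1,[4,0,0],[0,0,0]],[1,[4,0,0],[0,0,0]],[1,[2,0,0],[0,0,0]],[1,[0,0,0],[0,0,0]],[1,[0,0,0],[0,0,0]]]'
python3 -c "
from station import ctrl
s=ctrl.observe();print(s['torque'],s['ft_force'],s['position'])"
```

```text
time_s: 12.75
position: [498.3, -112.0, 76.9]
tcp_rot: [0.0, 1.0, 0.009, -0.001]
ft_force: [-4.5, -5.6, -2.2]
grip_width: 10.9
grip_force: 59.3
[-1.25158774  0.82443288 -0.40281584] [-4.53592944 -5.63888823 -2.19385452] [ 498.25572627 -112.01024755   76.89546603]
```

```bash
python3 -m creep '[[1,[4,0,0],[0,0,0]],[1,[4,0,0],[0,0,0]],[1,[4,0,0],[0,0,0]],[1,[4,0,0],[0,0,0]],[1,[4,0,0],[0,0,0]],[1,[4,0,0],[0,0,0]],[1,[4,0,0],[0,0,0]],[1,[4,0,0],[0,0,0]],[1,[3,0,0],[0,0,0]],[1,[0,0,0],[0,0,0]]]'
python3 -c "
from station import ctrl
s=ctrl.observe();print(s['torque'],s['ft_force'],s['position'])"
```

```text
time_s: 14.0
position: [534.9, -111.0, 77.4]
tcp_rot: [0.0, 1.0, 0.009, 0.001]
ft_force: [-0.1, -3.7, -3.6]
grip_width: 11.1
grip_force: 59.3
[-0.80844286  0.03805994 -0.2009191 ] [-0.08209374 -3.71750872 -3.59127895] [ 534.94135275 -110.96316613   77.37811155]
```

```bash
python3 -m creep '[[1,[7,0,0],[0,0,0]],[1,[7,0,0],[0,0,0]],[1,[7,0,0],[0,0,0]],[1,[7,0,0],[0,0,0]],[1,[7,0,0],[0,0,0]],[1,[7,0,0],[0,0,0]],[1,[7,0,0],[0,0,0]],[1,[7,0,0],[0,0,0]],[1,[4,0,0],[0,0,0]],[1,[0,0,0],[0,0,0]]]'
python3 -c "
from station import ctrl
s=ctrl.observe();print(s['torque'],s['ft_force'],s['position'])"
```

```text
time_s: 15.25
position: [595.0, -109.8, 77.4]
tcp_rot: [0.0, 1.0, 0.009, 0.001]
ft_force: [0.8, -3.5, -2.5]
grip_width: 10.9
grip_force: 59.3
[-0.73673559 -0.11088598 -0.03948044] [ 0.78667657 -3.54348283 -2.45634972] [ 595.03895874 -109.84731532   77.38618354]
```

```bash
python3 -m creep '[[1,[3,0,1],[0,0,0]],[1,[3,0,1],[0,0,0]],[1,[3,0,0],[0,0,0]],[1,[3,0,0],[0,0,0]],[1,[3,0,0],[0,0,0]],[1,[3,0,0],[0,0,0]],[1,[3,0,0],[0,0,0]],[1,[2,0,0],[0,0,0]],[1,[2,0,0],[0,0,0]],[1,[0,0,0],[0,0,0]]]'
python3 -c "
from station import ctrl
s=ctrl.observe();print(s['torque'],s['ft_force'],s['position'])"
```

```text
time_s: 16.5
position: [619.6, -109.4, 75.4]
tcp_rot: [0.0, 1.0, 0.009, 0.0]
ft_force: [-0.5, -2.6, -1.8]
grip_width: 10.9
grip_force: 59.3
[-0.79759097  0.15678547  0.14556414] [-0.52892391 -2.5533249  -1.75441818] [ 619.59025896 -109.35352262   75.37813891]
```

```bash
python3 -m creep '[[1,[1,0,0],[0,0,0]],[1,[1,0,0],[0,0,0]],[1,[1,0,0],[0,0,0]],[1,[1,0,0],[0,0,0]],[1,[1,0,0],[0,0,0]],[1,[1,0,0],[0,0,0]],[1,[0,0,0],[0,0,0]],[1,[0,0,0],[0,0,0]],[1,[0,0,0],[0,0,0]],[1,[0,0,0],[0,0,0]]]'
cat > o.py <<'E'
from station import ctrl
s=ctrl.observe();print(s['torque'].round(2),s['ft_force'].round(1),s['position'].round(1))
E
python3 o.py
python3 -m creep '[[1,[0.5,0,0],[0,0,0]],[1,[0.5,0,0],[0,0,0]],[1,[0.5,0,0],[0,0,0]],[1,[0.5,0,0],[0,0,0]],[1,[0.5,0,0],[0,0,0]],[1,[0.5,0,0],[0,0,0]],[1,[0.5,0,0],[0,0,0]],[1,[0.5,0,0],[0,0,0]],[1,[0,0,0],[0,0,0]],[1,[0,0,0],[0,0,0]]]'; python3 o.py
```

```text
time_s: 17.75
position: [625.4, -109.2, 75.4]
tcp_rot: [0.0, 1.0, 0.009, 0.0]
ft_force: [-0.9, -3.4, -1.9]
grip_width: 11.0
grip_force: 59.3
[-0.7   0.23  0.15] [-0.9 -3.4 -1.9] [ 625.4 -109.2   75.4]
time_s: 19.0
position: [629.3, -109.2, 75.4]
tcp_rot: [0.0, 1.0, 0.009, 0.0]
ft_force: [-1.5, -4.3, -1.2]
grip_width: 11.1
grip_force: 59.3
[-0.76  0.36  0.12] [-1.5 -4.3 -1.2] [ 629.3 -109.2   75.4]
```

```bash
python3 -m creep '[[1,[0.5,0,0],[0,0,0]],[1,[0.5,0,0],[0,0,0]],[1,[0.5,0,0],[0,0,0]],[1,[0.5,0,0],[0,0,0]],[1,[0.5,0,0],[0,0,0]],[1,[0.5,0,0],[0,0,0]],[1,[0.5,0,0],[0,0,0]],[1,[0.5,0,0],[0,0,0]],[1,[0,0,0],[0,0,0]],[1,[0,0,0],[0,0,0]]]'; python3 o.py
```

```text
time_s: 20.25
position: [633.3, -109.1, 75.4]
tcp_rot: [0.0, 1.0, 0.009, 0.0]
ft_force: [-1.6, -3.3, -0.7]
grip_width: 10.8
grip_force: 59.4
[-0.75  0.27  0.15] [-1.6 -3.3 -0.7] [ 633.3 -109.1   75.4]
```

```bash
python3 -m creep '[[1,[0.5,0,0],[0,0,0]],[1,[0.5,0,0],[0,0,0]],[1,[0.5,0,0],[0,0,0]],[1,[0.5,0,0],[0,0,0]],[1,[0.5,0,0],[0,0,0]],[1,[0.5,0,0],[0,0,0]],[1,[0.5,0,0],[0,0,0]],[1,[0,0,0],[0,0,0]],[1,[0,0,0],[0,0,0]],[1,[0,0,0],[0,0,0]]]'; python3 o.py
```

```text
time_s: 21.5
position: [636.8, -109.0, 75.4]
tcp_rot: [0.0, 1.0, 0.009, 0.0]
ft_force: [-0.4, -3.8, -1.6]
grip_width: 11.2
grip_force: 59.4
[-0.73  0.24  0.17] [-0.4 -3.8 -1.6] [ 636.8 -109.    75.4]
```

```bash
python3 -m creep '[[1,[0.5,0,0],[0,0,0]],[1,[0.5,0,0],[0,0,0]],[1,[0.5,0,0],[0,0,0]],[1,[0.5,0,0],[0,0,0]],[1,[0.5,0,0],[0,0,0]],[1,[0.5,0,0],[0,0,0]],[1,[0.5,0,0],[0,0,0]],[1,[0.5,0,0],[0,0,0]],[1,[0,0,0],[0,0,0]],[1,[0,0,0],[0,0,0]]]'; python3 o.py
```

```text
time_s: 22.75
position: [640.9, -108.9, 75.4]
tcp_rot: [0.0, 1.0, 0.009, 0.0]
ft_force: [-1.8, -3.4, -1.3]
grip_width: 11.3
grip_force: 59.4
[-0.73  0.33  0.2 ] [-1.8 -3.4 -1.3] [ 640.9 -108.9   75.4]
```

```bash
python3 -m creep '[[1,[0.5,0,0],[0,0,0]],[1,[0.5,0,0],[0,0,0]],[1,[0.5,0,0],[0,0,0]],[1,[0.5,0,0],[0,0,0]],[1,[0.5,0,0],[0,0,0]],[1,[0.5,0,0],[0,0,0]],[1,[0.5,0,0],[0,0,0]],[1,[0,0,0],[0,0,0]],[1,[0,0,0],[0,0,0]],[1,[0,0,0],[0,0,0]]]'; python3 o.py
```

```text
time_s: 24.0
position: [644.3, -108.9, 75.4]
tcp_rot: [0.0, 1.0, 0.009, 0.0]
ft_force: [-1.6, -4.2, -1.3]
grip_width: 10.9
grip_force: 59.4
[-0.79  0.27  0.15] [-1.6 -4.2 -1.3] [ 644.3 -108.9   75.4]
```

```bash
python3 -m creep '[[1,[0.5,0,0],[0,0,0]],[1,[0.5,0,0],[0,0,0]],[1,[0.5,0,0],[0,0,0]],[1,[0.5,0,0],[0,0,0]],[1,[0.5,0,0],[0,0,0]],[1,[0.5,0,0],[0,0,0]],[1,[0.5,0,0],[0,0,0]],[1,[0.5,0,0],[0,0,0]],[1,[0,0,0],[0,0,0]],[1,[0,0,0],[0,0,0]]]'; python3 o.py
```

```text
time_s: 25.25
position: [648.3, -108.8, 75.3]
tcp_rot: [0.0, 1.0, 0.009, 0.0]
ft_force: [-1.7, -2.3, -0.4]
grip_width: 11.4
grip_force: 59.4
[-0.76  0.27  0.22] [-1.7 -2.3 -0.4] [ 648.3 -108.8   75.3]
```

```bash
python3 -m creep '[[1,[0.5,0,0],[0,0,0]],[1,[0.5,0,0],[0,0,0]],[1,[0.5,0,0],[0,0,0]],[1,[0.5,0,0],[0,0,0]],[1,[0.5,0,0],[0,0,0]],[1,[0.5,0,0],[0,0,0]],[1,[0.5,0,0],[0,0,0]],[1,[0.5,0,0],[0,0,0]],[1,[0,0,0],[0,0,0]],[1,[0,0,0],[0,0,0]]]'; python3 o.py
```

```text
time_s: 26.5
position: [652.3, -108.7, 75.3]
tcp_rot: [0.0, 1.0, 0.009, 0.0]
ft_force: [-1.7, -2.2, -2.2]
grip_width: 11.2
grip_force: 59.4
[-0.79  0.36  0.23] [-1.7 -2.2 -2.2] [ 652.3 -108.7   75.3]
```

```bash
python3 -m creep '[[1,[0.5,0,0],[0,0,0]],[1,[0.5,0,0],[0,0,0]],[1,[0.5,0,0],[0,0,0]],[1,[0.5,0,0],[0,0,0]],[1,[0.5,0,0],[0,0,0]],[1,[0.5,0,0],[0,0,0]],[1,[0.5,0,0],[0,0,0]],[1,[0.5,0,0],[0,0,0]],[1,[0,0,0],[0,0,0]],[1,[0,0,0],[0,0,0]]]'; python3 o.py
```

```text
time_s: 27.75
position: [656.3, -108.6, 75.3]
tcp_rot: [0.0, 1.0, 0.009, 0.0]
ft_force: [-1.2, -3.4, -2.3]
grip_width: 10.7
grip_force: 59.4
[-0.71  0.28  0.19] [-1.2 -3.4 -2.3] [ 656.3 -108.6   75.3]
```

```bash
python3 -m creep '[[1,[0.5,0,0],[0,0,0]],[1,[0.5,0,0],[0,0,0]],[1,[0.5,0,0],[0,0,0]],[1,[0.5,0,0],[0,0,0]],[1,[0.5,0,0],[0,0,0]],[1,[0.5,0,0],[0,0,0]],[1,[0.5,0,0],[0,0,0]],[1,[0.5,0,0],[0,0,0]],[1,[0,0,0],[0,0,0]],[1,[0,0,0],[0,0,0]]]'; python3 o.py
```

```text
time_s: 29.0
position: [660.3, -108.5, 75.3]
tcp_rot: [0.0, 1.0, 0.009, 0.0]
ft_force: [-0.8, -2.7, -1.2]
grip_width: 10.7
grip_force: 59.4
[-0.69  0.34  0.23] [-0.8 -2.7 -1.2] [ 660.3 -108.5   75.3]
```

```bash
python3 -m creep '[[1,[0.5,0,0],[0,0,0]],[1,[0.5,0,0],[0,0,0]],[1,[0.5,0,0],[0,0,0]],[1,[0.5,0,0],[0,0,0]],[1,[0.5,0,0],[0,0,0]],[1,[0.5,0,0],[0,0,0]],[1,[0.5,0,0],[0,0,0]],[1,[0.5,0,0],[0,0,0]],[1,[0,0,0],[0,0,0]],[1,[0,0,0],[0,0,0]]]'; python3 o.py
```

```text
time_s: 30.25
position: [664.3, -108.5, 75.4]
tcp_rot: [0.0, 1.0, 0.009, 0.0]
ft_force: [-1.7, -3.8, -1.7]
grip_width: 10.5
grip_force: 59.4
[-0.7   0.28  0.22] [-1.7 -3.8 -1.7] [ 664.3 -108.5   75.4]
```

```bash
python3 -m creep '[[1,[0.5,0,0],[0,0,0]],[1,[0.5,0,0],[0,0,0]],[1,[0.5,0,0],[0,0,0]],[1,[0.5,0,0],[0,0,0]],[1,[0.5,0,0],[0,0,0]],[1,[0.5,0,0],[0,0,0]],[1,[0.5,0,0],[0,0,0]],[1,[0,0,0],[0,0,0]],[1,[0,0,0],[0,0,0]],[1,[0,0,0],[0,0,0]]]'; python3 o.py
```

```text
time_s: 31.5
position: [667.5, -108.2, 75.3]
tcp_rot: [-0.0, 1.0, 0.009, -0.0]
ft_force: [-4.2, 0.8, 0.9]
grip_width: 10.9
grip_force: 59.6
[0.19 0.66 0.11] [-4.2  0.8  0.9] [ 667.5 -108.2   75.3]
```

Fy and Tx fell away while Fx rose to −4 N: the tongue snapped and the buffer was met. I'll nudge 0.5 mm, then ease back to feel the catch.

```bash
python3 -m creep '[[1,[0.5,0,0],[0,0,0]],[1,[0,0,0],[0,0,0]],[1,[0,0,0],[0,0,0]],[1,[0,0,0],[0,0,0]],[1,[-0.4,0,0],[0,0,0]],[1,[-0.4,0,0],[0,0,0]],[1,[-0.4,0,0],[0,0,0]],[1,[-0.4,0,0],[0,0,0]],[1,[0,0,0],[0,0,0]],[1,[0,0,0],[0,0,0]]]'; python3 o.py
```

```text
time_s: 32.75
position: [667.1, -108.7, 75.5]
tcp_rot: [0.0, 1.0, 0.009, 0.001]
ft_force: [-0.1, 0.8, -2.4]
grip_width: 11.2
grip_force: 59.3
[0.   0.2  0.04] [-0.1  0.8 -2.4] [ 667.1 -108.7   75.5]
```

```bash
python3 -m creep '[[1,[-0.4,0,0],[0,0,0]],[1,[-0.4,0,0],[0,0,0]],[1,[0,0,0],[0,0,0]],[1,[0,0,0],[0,0,0]],[1,[0,0,0],[0,0,0]],[1,[0,0,0],[0,0,0]],[1,[0,0,0],[0,0,0]],[1,[0,0,0],[0,0,0]],[1,[0,0,0],[0,0,0]],[1,[0,0,0],[0,0,0]]]'; python3 o.py
```

```text
time_s: 34.0
position: [666.0, -108.5, 75.4]
tcp_rot: [0.0, 1.0, 0.009, 0.0]
ft_force: [0.5, 0.1, -0.2]
grip_width: 10.7
grip_force: 59.4
[-0.06 -0.15  0.02] [ 0.5  0.1 -0.2] [ 666.  -108.5   75.4]
```

```bash
python3 -m creep '[[1,[-0.3,0,0],[0,0,0]],[1,[-0.4,0,0],[0,0,0]],[1,[0,0,0],[0,0,0]],[1,[0,0,0],[0,0,0]],[1,[0,0,0],[0,0,0]],[1,[0,0,0],[0,0,0]],[1,[0,0,0],[0,0,0]],[1,[0,0,0],[0,0,0]],[1,[0,0,0],[0,0,0]],[1,[0,0,0],[0,0,0]]]'; python3 o.py
```

```text
time_s: 35.25
position: [665.7, -108.5, 75.6]
tcp_rot: [0.0, 1.0, 0.009, 0.001]
ft_force: [5.1, 0.0, -0.7]
grip_width: 11.1
grip_force: 59.5
[ 0.01 -0.97 -0.04] [ 5.1  0.  -0.7] [ 665.7 -108.5   75.6]
```

Pulling back is blocked at +5 N with no side load, so the lid is caught. I'll ease forward, lower slightly, release, and lift clear.

```bash
python3 -m creep '[[1,[0.6,0,0],[0,0,0]],[1,[0,0,0.4],[0,0,0]],[1,[0,0,0],[0,0,0]],[0.5,[0,0,0],[0,0,0]],[0.5,[0,0,0],[0,0,0]],[0.5,[0,0,0],[0,0,0]],[0.5,[0,0,0],[0,0,0]],[0.4,[0,0,0],[0,0,0]],[0.4,[0,0,0],[0,0,0]],[0.4,[0,0,0],[0,0,0]]]'; python3 o.py
python3 -m creep '[[0.3,[0,0,0],[0,0,0]],[0.3,[0,0,-5],[0,0,0]],[0.3,[0,0,-10],[0,0,0]],[0.3,[0,0,-15],[0,0,0]],[0.3,[0,0,-30],[0,0,0]],[0.3,[0,0,-40],[0,0,0]],[0.3,[-30,0,-40],[0,0,0]],[0.3,[-55,0,0],[0,0,0]],[0.3,[-55,0,0],[0,0,0]],[0.3,[-55,0,0],[0,0,0]]]'
python3 -m creep '[[0.3,[-30,40,0],[0,0,0]],[0.3,[0,58,0],[0,0,0]],[0.3,[0,58,0],[0,0,0]],[0.3,[0,58,0],[0,0,0]],[0.3,[0,58,0],[0,0,0]],[0.3,[0,0,0],[0,0,0]],[0.3,[0,0,0],[0,0,0]],[0.3,[0,0,0],[0,0,0]],[0.3,[0,0,0],[0,0,0]],[0.3,[0,0,0],[0,0,0]]]'
python3 - <<'E'
from h import *
a=ctrl.read_camera("top")[100:250,220:410,::-1];b=ctrl.read_camera("side")[140:260,265:435,::-1]
f=lambda i:cv2.resize(i,(400,400*i.shape[0]//i.shape[1]),interpolation=cv2.INTER_CUBIC)
a,b=f(a),f(b);h=max(len(a),len(b))
cv2.imwrite("pics/end.png",np.hstack([cv2.copyMakeBorder(i,0,h-len(i),0,0,0) for i in(a,b)]))
E
```

```text
time_s: 36.5
position: [665.7, -108.4, 75.0]
tcp_rot: [-0.0, 1.0, 0.009, -0.0]
ft_force: [0.0, -1.1, -0.3]
grip_width: 25.7
grip_force: 0.0
[-0.   -0.03  0.01] [ 0.  -1.1 -0.3] [ 665.7 -108.4   75. ]
time_s: 37.75
position: [469.4, -112.1, 216.1]
tcp_rot: [0.0, 1.0, 0.01, 0.001]
ft_force: [-0.0, -1.2, 0.8]
grip_width: 29.6
grip_force: 0.0
time_s: 39.0
position: [446.2, -383.9, 215.1]
tcp_rot: [0.0, 1.0, 0.01, 0.0]
ft_force: [-1.1, -0.8, -0.6]
grip_width: 29.7
grip_force: 0.0
```

View pics/end.png

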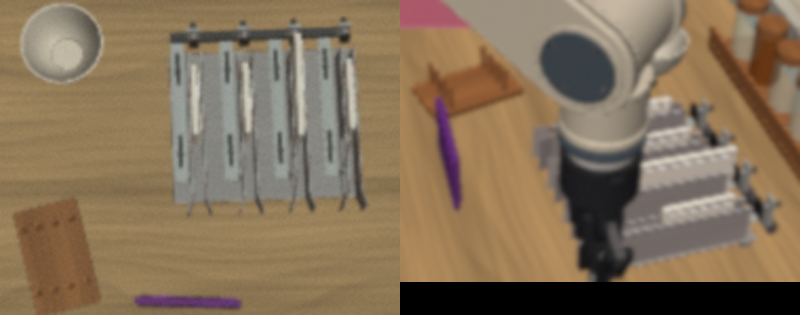

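The lid sits upright in slot 2 at about (298,85) in the top half. The small lids, purple lid and bowl are unmoved, and the arm is clear.

```bash
python3 -c "
from station import ctrl
print(ctrl.job_done())"
```

```text
the job is handed in; nothing more can be done
None
```

The large lid is in slot 2 with its spring tongue clicked out behind it; a light pull back was blocked at about 5 N, and I then let go and handed the job in at about 39 s. The hardest push I read against the buffer was about 4 N, and the final pictures show the small lids and other things around the rack where they were.

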